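Unstack the sterilised tins into their fitted stations

ROBOT

A 6-joint arm with a two-finger parallel gripper is mounted at the origin on a cart in front of the work surface, level with it; the furniture and walls round the work are solid. World frame = base frame: x ahead of the robot, y to its left, z up, the work surface at z = 0. Lengths are in m, angles in rad, forces in N, time in s.
With the tool pointing down it reaches from about 0.375 to 0.975 m from the base axis. Payload 3.8 kg.
Tool frame: the origin (TCP) lies midway between the tips of the shut fingers; the grasp point (between the pads) lies 19 mm behind it; z points along the fingers, y is the line along which they close (so a half turn about z gives the same grasp; the last joint's range is limited). The gripper opens to 88 mm and grips with 3 to 60 N. Pads are 18 mm wide; open, the fingers measure 123 mm over their backs; the gripper's body (75 mm by 187 mm) begins 45 mm behind the grasp point.
Start: joints at [-1.213, 0.264, 1.604, -0, 1.274, -0.037], TCP at [0.26, -0.623, 0.239] pointing down, gripper open.
Joint ranges: [-2.63, 2.63], [-0.94, 2.18], [0.31, 2.57], [-1.31, 4.45], [0, 2.66], [-2.55, 2.55]. Speed limits (rad/s): [2.57, 2.57, 3.14, 3.14, 3.14, 3.14].

INTERFACE

Orientations are given as a unit quaternion [w, x, y, z].
In Python, from workcell import get_state, vision, order gives the robot as it stands. The module is installed in compiled form; this text tells all that it offers.
- The arm moves only by the shell command python3 -m creep 'ROWS' [FORCE]. ROWS is JSON, a list of rows, each a list of 3 entries, a list of its own where there are three numbers: the shift along the tool's x, y, z scaled (see below), then the turn, a rotation vector about the tool's x, y, z scaled (see below), then the closure, from -1 (fully open) to 1 (shut), so that 0 is half open. In form: [[[dx, dy, dz], [wx, wy, wz], fingers], ...]. A call has 1 to 10 rows; each row shifts and turns the commanded pose from where the row before left it, along the tool's axes as they then stand; what a row does not reach is not made up. The controller multiplies each number of a shift by 40 mm and each number of a turn by 4 degrees. A row lasts 1/10 s, in which the tool goes at most 50 mm and 8.59 degrees, less where a joint would pass 70% of its speed; a pose out of reach is approached as far as the arm can. A call with a number of a shift or a turn outside -1 to 1 is refused whole. A call with a gripper value outside its range is refused whole. The fingers move at their own pace and stop on an object; FORCE is the grip in N (left out, the last holds). Time passes only in rows, so rows that do not move let the fingers close. It gives the time, the measured TCP pose, the force, the opening and the grip force at its end, in the units of the state.
- get_state(): the state, without advancing time (a new reading comes with each control period).
- vision.read_camera(name): name is "scene" or "top"; returns a dict with "frame" (384x512x3 uint8, blue, green, red), "z_map" (384x512 float32, m along the optical axis (not along the pixel's ray), 0 where there is no reading), "fx", "fy", "cx", "cy" (pixels), "k1" (the pictures are not rectified: a ray, as slopes to the right and down, at radius r is drawn at 1 + k1 r^2 times it, then the intrinsics apply), "xyz" and "attitude" of the camera in the world. Camera axes: x right, y down, z forward; pixel columns grow to the right and rows downward; lengths in m; the calibration is good to about 2 mm. A picture is of the moment at which its call begins.
- order.sign_off(): hands the job in; it is judged then, once.
The state is a dict: "time": time; "joint_positions": joint angles; "joint_vel": joint speeds; "tau": joint torques, N m; "eef_pos": TCP position; "orientation": TCP orientation; "contact_force": force on the tool from outside, world axes, zero at the start; "moment": the same for the moment, N m; "opening": opening from 0.0 (shut) to 1.0 (fully open); "gripper_force": force on a finger pad.
Only numpy, scipy, OpenCV 4.12 (cv2) and the standard library are available. Lean on these libraries where they do the work, as an engineer would, in place of code of your own. Each camera call takes 0.05 s, during which the arm holds its last target. There are 200 camera calls.

TASK

Take the stack of steel instrument tins apart from the top and set each one, upright, in the white station whose recess fits its shape and size, fully down on the recess floor: first the narrow case that lies across the others, then the square tin and the round pot in either order, and last the long tin from underneath. Keep every tin upright throughout, and leave the timer and the roll of tape where they are.

Things in the scene. Friction and masses are not known exactly. Their poses are not given: they have to be found in the camera images.
- long_tin: long bright stainless steel lidded tin, 180 x 60 x 40 mm, rounded edges, the bottom of the stack, standing on the worktop. Loose. Origin at the centre of its underside, z up through its flat lid, x along the 180 mm length; it lies roughly along the world's x. Mass 0.2 to 0.45 kg.
- square_tin: square dark-grey steel lidded tin, 48 x 48 x 40 mm, standing on one end of the long tin's lid, 46 mm from its middle (either end; the round pot is on the other). Loose. Origin at the centre of its underside, z up through its flat lid, x and y along its sides, turned like the long tin to within a few degrees. Under 0.2 kg.
- round_pot: round dark-grey steel lidded pot, 48 mm in diameter, 40 mm high, standing on the other end of the long tin's lid, 46 mm from its middle. Loose. Origin at the centre of its underside, z up through its flat lid. Under 0.2 kg.
- narrow_case: narrow bright stainless steel lidded case, 120 x 32 x 34 mm, the top of the stack: it bridges the square tin and the round pot, its underside 80 mm above the worktop; below its middle is a 44 mm gap between the two. Loose. Origin at the centre of its underside, z up through its flat lid, x along the 120 mm length, turned like the long tin to within a few degrees. Under 0.15 kg.
- long_nest: station for the long tin: low white plastic tray, 202 x 82 mm outside, recess 190 x 70 mm; floor 2.5 mm thick with a grey sheet, lip 6 mm wide standing 8 mm above the worktop; the recess is 5 mm wider than its tin on every side. Fixed to the worktop. Origin at the centre of its underside, on the worktop, z up, x along its length.
- square_nest: station for the square tin: low white plastic square tray, 70 x 70 mm outside, recess 58 x 58 mm; floor 2.5 mm thick with a grey sheet, lip 6 mm wide standing 8 mm above the worktop; the recess is 5 mm wider than its tin on every side. Fixed to the worktop. Origin at the centre of its underside, on the worktop, z up, x and y along its sides.
- round_nest: station for the round pot: low white plastic round tray, 70 mm in diameter outside, recess 58 mm in diameter; floor 2.5 mm thick with a grey sheet, lip 6 mm wide standing 8 mm above the worktop; the recess is 5 mm wider than its tin on every side. Fixed to the worktop. Origin at the centre of its underside, on the worktop, z up.
- narrow_nest: station for the narrow case: low white plastic tray, 142 x 54 mm outside, recess 130 x 42 mm; floor 2.5 mm thick with a grey sheet, lip 6 mm wide standing 8 mm above the worktop; the recess is 5 mm wider than its tin on every side. Fixed to the worktop. Origin at the centre of its underside, on the worktop, z up, x along its length.
- timer: bystander: white kitchen timer with a grey dial, 66 x 66 x 47 mm, loose on the near part of the worktop. Origin at the centre of its underside.
- tape_roll: bystander: cream roll of tape lying flat, 68 mm in diameter, 19 mm high, loose on the far part of the worktop. Origin at the centre of its underside.

How it is judged:
By the outcome, as a careful person would: the job done as asked, in the order asked, and still so for the second after the job is handed in, with the robot touching nothing.
It also fails if it takes over 115 s, if anything falls off the work surface, if the arm or the gripper's body presses on something with over 40 N, if the wrist force passes 120 N, or if a joint passes its speed limit or range.

## Working session

There is one attempt and no reset: what is moved stays moved. The work goes in short steps, Python scripts to look and compute and a shell command to move; the robot and the scene stay as the last step left them, time stands still between calls to the robot, and variables do not carry over. Pictures are saved under pics/ and viewed, at most 14 in all, crops included, and the job is handed in when it is done.

```bash
mkdir -p pics; cat > h.py <<'E'
import numpy as np,cv2
from scipy.spatial.transform import Rotation as R
from workcell import get_state,vision,order
def cam(n):
    c=vision.read_camera(n); q=np.array(c["attitude"],float)
    c["R"]=R.from_quat(q[[1,2,3,0]]).as_matrix() if q.size==4 else q.reshape(3,3)
    c["t"]=np.array(c["xyz"]); return c
def rays(c,px):
    px=np.asarray(px,float).reshape(-1,2)
    K=np.array([[c["fx"],0,c["cx"]],[0,c["fy"],c["cy"]],[0,0,1]])
    s=cv2.undistortPoints(px.reshape(-1,1,2),K,np.array([c["k1"],0,0,0.])).reshape(-1,2)
    return np.c_[s,np.ones(len(s))]
def plane(c,px,z):
    d=rays(c,px)@c["R"].T; return c["t"]+d*((z-c["t"][2])/d[:,2])[:,None]
def cloud(c):
    h,w=c["z_map"].shape; u,v=np.meshgrid(np.arange(w),np.arange(h))
    r=rays(c,np.c_[u.ravel(),v.ravel()])
    return ((r*c["z_map"].reshape(-1,1))@c["R"].T+c["t"]).reshape(h,w,3)
E
python3 - <<'E'
from h import *
print(get_state())
for n in("scene","top"):
    c=cam(n); cv2.imwrite(f"pics/{n}0.png",c["frame"]); print(n,c["t"],c["attitude"],c["fx"],c["k1"],c["R"].round(2).tolist())
E
```

```text
{'time': 0.0, 'joint_positions': array([-1.21288774e+00,  2.64732891e-01,  1.60534483e+00, -3.12949767e-05,
        1.27372695e+00, -3.69035320e-02]), 'joint_vel': array([-0.0010806 ,  0.000476  , -0.00056917, -0.00027372, -0.001755  ,
        0.00197089]), 'tau': array([-1.23246271e-03, -5.02109599e+01, -3.56879032e+01,  7.26228347e-02,
        2.92864133e-02, -1.70176468e-04]), 'eef_pos': array([ 0.2593667 , -0.62241273,  0.23741743]), 'orientation': array([-1.08940087e-03,  9.80577115e-01,  1.96130820e-01, -1.91520457e-04]), 'contact_force': array([-0.49629585, -1.45591089, -0.12739601]), 'moment': array([ 0.03965819, -0.01705015,  0.0331188 ]), 'gripper_force': 0.0, 'opening': 1.0013872156776336}
scene [-0.2694472  -0.74731763  0.67911437] [-0.467603    0.78795991 -0.34076136  0.21059037] 364.6414336326522 -0.0027838141926049154 [[0.68, -0.34, 0.65], [-0.73, -0.33, 0.59], [0.01, -0.88, -0.47]]
top [0.3184142  0.01481308 1.17341507] [-0.07660793  0.71239541 -0.69340378  0.07625743] 349.02901381998834 -0.02159773876194156 [[0.03, -0.98, 0.21], [-1.0, -0.03, 0.0], [0.0, -0.21, -0.98]]
```

View pics/top0.png

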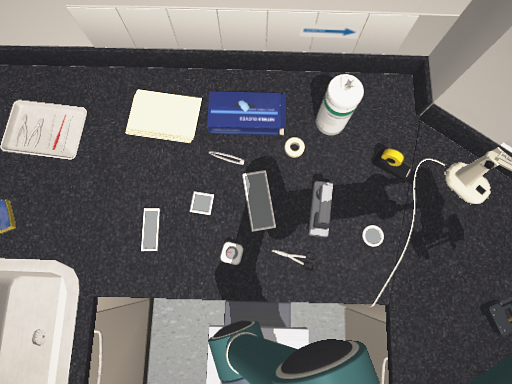

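View pics/scene0.png

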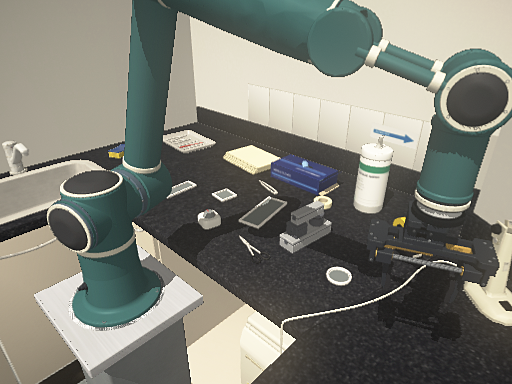

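The top view (up = +x, left = +y) shows the stack at about (321,209). The narrow nest is at (150,229), square nest at (202,203), long nest at (259,200) and round nest at (373,236). The timer is at (232,252) and the tape at (294,147).

```bash
python3 - <<'E'
from h import *
c=cam("top"); f=c["frame"]; P=cloud(c)
g=f.min(2)
# nests: white outline; bounding ROI seeds
for n,(u,v),r,dim in(("narrow",(150,229),34,(142,54)),("square",(202,203),22,(70,70)),("long",(259,200),40,(202,82)),("round",(373,236),20,(70,70))):
    m=((g>120)*255).astype(np.uint8); k=np.zeros_like(m); cv2.rectangle(k,(u-r if n!="narrow" else u-20,v-r),(u+r if n!="long" else u+25,v+r),255,-1)
    cs,_=cv2.findContours(m&k,cv2.RETR_EXTERNAL,cv2.CHAIN_APPROX_NONE)
    q=max(cs,key=lambda a:cv2.contourArea(a) ).reshape(-1,2)
    w=plane(c,q,0.008)[:,:2]*1000
    print(n,cv2.minAreaRect(w.astype(np.float32)),dim, P[v,u].round(4))
# stack from depth
x0,x1,y0,y1=295,350,165,250
Q=P[y0:y1,x0:x1].reshape(-1,3)
for a,b in((.104,.125),(.07,.09),(.03,.05)):
    s=Q[(Q[:,2]>a)&(Q[:,2]<b)]
    print(a,len(s),np.median(s[:,2]) if len(s) else 0, cv2.minAreaRect((s[:,:2]*1000).astype(np.float32)) if len(s) else 0)
cv2.imwrite("pics/stack0.png",np.hstack([cv2.resize(f[160:260,290:400],None,fx=5,fy=5,interpolation=cv2.INTER_CUBIC)]))
E
```

```text
narrow ((453.2751770019531, 372.368408203125), (141.4545440673828, 55.16334915161133), 1.6545084714889526) (142, 54) [ 4.533e-01  3.748e-01 -2.000e-04]
square ((547.0715942382812, 204.7818603515625), (71.76634216308594, 73.32177734375), 82.66168975830078) (70, 70) [ 0.5481  0.2048 -0.0029]
long ((562.4228515625, 11.679901123046875), (203.6305694580078, 83.19418334960938), 11.131622314453125) (202, 82) [0.5626 0.0093 0.0039]
round ((451.7184753417969, -374.4812316894531), (68.88935089111328, 71.30624389648438), 44.65407943725586) (70, 70) [ 0.4504 -0.3793 -0.0043]
0.104 406 0.1131023380633085 ((534.6049194335938, -197.10879516601562), (32.381919860839844, 121.69976043701172), 83.48706817626953)
0.07 151 0.07925069855378286 ((529.7835083007812, -197.76583862304688), (48.49751663208008, 132.9495086669922), 83.50464630126953)
0.03 372 0.03917211265985954 ((534.4998168945312, -197.89126586914062), (60.68389129638672, 181.90660095214844), 83.26343536376953)
```

View pics/stack0.png

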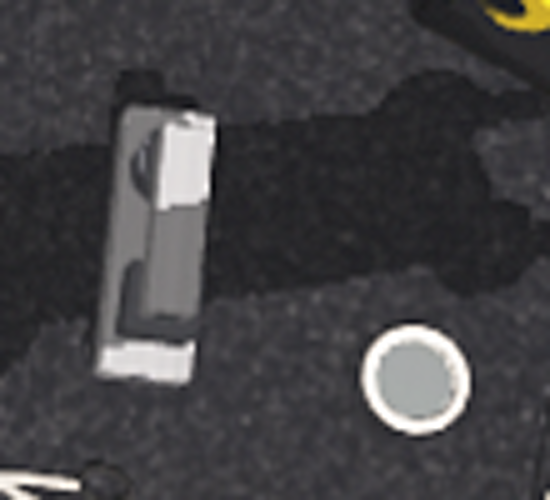

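The sizes and heights match the specification. The round pot is on the far end, the square tin on the near end, and the stack yaw is about -6.5°. Next is a helper that prints the remaining shift and turn in move units.

```bash
cat > g.py <<'E'
import sys; from h import *
# g.py x y z yaw(deg): remaining turn (units), then shift (units) along tool axes after / before turn
x,y,z,yaw=map(float,sys.argv[1:5]); s=get_state()
q=s["orientation"]; C=R.from_quat(q[[1,2,3,0]])
T=R.from_euler("z",yaw,degrees=True)*R.from_euler("x",180,degrees=True)
d=np.array([x,y,z])-s["eef_pos"]
print("t",round(s["time"],2),"pos",s["eef_pos"].round(4),"open",round(s["opening"],3),"gf",round(s["gripper_force"],1),"F",s["contact_force"].round(1),"j6",round(s["joint_positions"][5],2))
print("turn",((C.inv()*T).as_rotvec()*180/np.pi/4).round(3),"shift_now",(C.inv().apply(d)/.04).round(3),"shift_after",(T.inv().apply(d)/.04).round(3))
E
python3 g.py .5346 -.1973 .20 -6.5
```

```text
t 0.15 pos [ 0.2594 -0.6226  0.2377] open 0.996 gf 0.0 F [-0.5  0.8  0.1] j6 -0.04
turn [-2.400e-02  6.000e-03  7.281e+00] shift_now [10.44  -7.166  0.955] shift_after [  5.631 -11.342   0.943]
```

```bash
python3 -m creep '[[[0,0,0],[0,0,0.91],-1],[[0,0,0],[0,0,0.91],-1],[[0,0,0],[0,0,0.91],-1],[[0,0,0],[0,0,0.91],-1],[[0,0,0],[0,0,0.91],-1],[[0,0,0],[0,0,0.91],-1],[[0,0,0],[0,0,0.91],-1],[[0,0,0],[0,0,0.91],-1],[[0,0,0],[0,0,0],-1]]'; python3 g.py .5346 -.1973 .20 -6.5
```

```text
time: 1.05
eef_pos: [0.2595, -0.6228, 0.2382]
orientation: [-0.0, 0.998, -0.057, -0.0]
contact_force: [0.6, 0.4, -0.2]
opening: 0.998
gripper_force: 0.0
t 1.05 pos [ 0.2595 -0.6228  0.2382] open 0.998 gf 0.0 F [ 0.6  0.4 -0.2] j6 0.47
turn [-0.012  0.006 -0.002] shift_now [  5.628 -11.348   0.961] shift_after [  5.629 -11.348   0.954]
```

```bash
python3 -m creep '[[[0.4,-0.8,0],[0,0,0],-1],[[0.4,-0.8,0],[0,0,0],-1],[[0.4,-0.8,0],[0,0,0],-1],[[0.4,-0.8,0],[0,0,0],-1],[[0.4,-0.8,0],[0,0,0],-1],[[0.4,-0.8,0],[0,0,0],-1],[[0.4,-0.8,0],[0,0,0],-1],[[0.4,-0.8,0],[0,0,0],-1],[[0.4,-0.8,0],[0,0,0],-1],[[0,0,0],[0,0,0],-1]]'; python3 g.py .5346 -.1973 .20 -6.5
```

```text
time: 2.05
eef_pos: [0.437, -0.3499, 0.2386]
orientation: [-0.001, 0.999, -0.054, 0.0]
contact_force: [-0.6, -0.0, 0.3]
opening: 0.999
gripper_force: 0.0
t 2.05 pos [ 0.437  -0.3499  0.2386] open 0.999 gf 0.0 F [-0.6 -0.   0.3] j6 0.96
turn [-0.023 -0.006  0.08 ] shift_now [ 2.015 -4.055  0.972] shift_after [ 1.993 -4.068  0.965]
```

```bash
python3 -m creep '[[[0.4,-0.81,0.2],[0,0,0.02],-1],[[0.4,-0.81,0.2],[0,0,0.02],-1],[[0.4,-0.81,0.2],[0,0,0.02],-1],[[0.4,-0.81,0.2],[0,0,0.02],-1],[[0.4,-0.81,0.2],[0,0,0],-1],[[0,0,0],[0,0,0],-1],[[0,0,0],[0,0,0],-1]]'; python3 g.py .5346 -.1973 .09 -6.5
```

```text
time: 2.75
eef_pos: [0.5333, -0.2018, 0.1983]
orientation: [0.0, 0.998, -0.058, -0.001]
contact_force: [1.0, 0.9, 0.3]
opening: 1.004
gripper_force: 0.0
t 2.75 pos [ 0.5333 -0.2018  0.1983] open 1.004 gf 0.0 F [1.  0.9 0.3] j6 1.28
turn [ 0.008  0.016 -0.045] shift_now [ 0.022 -0.116  2.707] shift_after [ 0.019 -0.114  2.707]
```

```bash
python3 -m creep '[[[0.02,-0.11,0.4],[0,0,-0.03],-1],[[0,0,0.5],[0,0,0],-1],[[0,0,0.5],[0,0,0],-1],[[0,0,0.5],[0,0,0],-1],[[0,0,0.5],[0,0,0],-1],[[0,0,0.3],[0,0,0],-1],[[0,0,0],[0,0,0],-1],[[0,0,0],[0,0,0],-1]]'; python3 g.py .5346 -.1973 .09 -6.5; python3 - <<'E'
from h import *
c=cam("scene"); f=c["frame"]; cv2.imwrite("pics/s1.png",cv2.resize(f[150:280,240:400],None,fx=4,fy=4,interpolation=cv2.INTER_CUBIC))
E
```

```text
time: 3.55
eef_pos: [0.5347, -0.1979, 0.0907]
orientation: [-0.0, 0.998, -0.059, -0.0]
contact_force: [1.0, 0.0, 0.3]
opening: 1.0
gripper_force: 0.0
t 3.55 pos [ 0.5347 -0.1979  0.0907] open 1.0 gf 0.0 F [1.  0.  0.3] j6 1.29
turn [ 0.     0.002 -0.062] shift_now [-0.004 -0.015  0.018] shift_after [-0.004 -0.015  0.018]
```

View pics/s1.png

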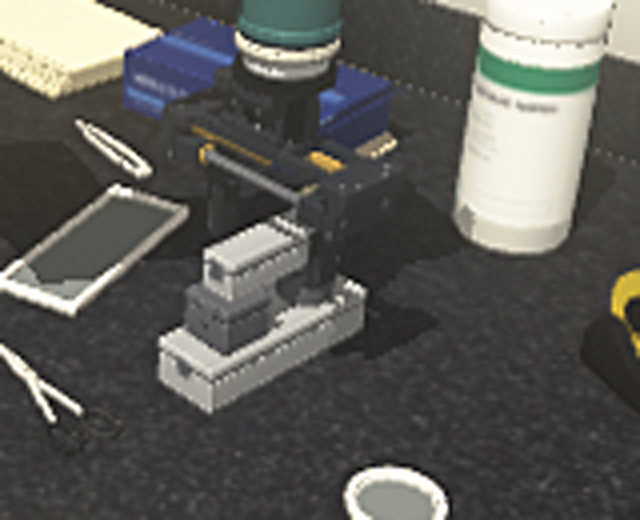

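The gripper straddles the case (crop centre about (250,255)) with both fingers clear, so I'll close it.

```bash
python3 -m creep '[[[0,0,0],[0,0,0],0],[[0,0,0],[0,0,0],0],[[0,0,0],[0,0,0],0.1],[[0,0,0],[0,0,0],0.3],[[0,0,0],[0,0,0],0.6],[[0,0,0],[0,0,0],1],[[0,0,0],[0,0,0],1],[[0,0,0],[0,0,0],1],[[0,0,0],[0,0,0],1]]' 15; python3 g.py .5346 -.1973 .09 -6.5
```

```text
time: 4.5
eef_pos: [0.5349, -0.1973, 0.0907]
orientation: [-0.0, 0.998, -0.058, -0.0]
contact_force: [-0.4, 0.2, 0.4]
opening: 0.362
gripper_force: 15.0
t 4.5 pos [ 0.5349 -0.1973  0.0907] open 0.362 gf 15.0 F [-0.4  0.2  0.4] j6 1.29
turn [-0.001  0.001 -0.05 ] shift_now [-0.007  0.001  0.017] shift_after [-0.007  0.001  0.017]
```

```bash
python3 -m creep '[[[0,0,-0.15],[0,0,0],1],[[0,0,-0.3],[0,0,0],1],[[0,0,-0.5],[0,0,0],1],[[0,0,-0.5],[0,0,0],1],[[0,0,-0.4],[0,0,0],1],[[0,0,-0.2],[0,0,-0.3],1],[[0,0,0],[0,0,-0.6],1],[[0,0,0],[0,0,-0.6],1],[[0,0,0],[0,0,-0.5],1],[[0,0,0],[0,0,0],1]]'; python3 g.py .4533 .3724 .17 1.65
```

```text
time: 5.5
eef_pos: [0.5346, -0.1972, 0.1726]
orientation: [-0.0, 1.0, 0.012, -0.0]
contact_force: [0.3, -0.4, -1.6]
opening: 0.36
gripper_force: 15.0
t 5.5 pos [ 0.5346 -0.1972  0.1726] open 0.36 gf 15.0 F [ 0.3 -0.4 -1.6] j6 1.15
turn [-0.003  0.008 -0.076] shift_now [ -1.697 -14.284   0.069] shift_after [ -1.621 -14.293   0.065]
```

```bash
python3 -m creep '[[[-0.05,-0.4,0],[0,0,-0.07],1],[[-0.1,-0.7,0],[0,0,0],1],[[-0.1,-0.9,0],[0,0,0],1],[[-0.1,-0.9,0],[0,0,0],1],[[-0.1,-0.9,0],[0,0,0],1],[[-0.1,-0.9,0],[0,0,0],1],[[-0.1,-0.9,0],[0,0,0],1],[[-0.1,-0.9,0],[0,0,0],1],[[-0.1,-0.9,0],[0,0,0],1],[[-0.1,-0.9,0],[0,0,0],1]]'; python3 g.py .4533 .3724 .17 1.65
```

```text
time: 6.5
eef_pos: [0.4865, 0.1357, 0.1727]
orientation: [-0.0, 1.0, 0.014, -0.0]
contact_force: [0.3, 0.7, -2.3]
opening: 0.363
gripper_force: 15.0
t 6.5 pos [0.4865 0.1357 0.1727] open 0.363 gf 15.0 F [ 0.3  0.7 -2.3] j6 1.77
turn [-0.005  0.004 -0.017] shift_now [-0.666 -5.939  0.071] shift_after [-0.659 -5.94   0.068]
```

```bash
python3 -m creep '[[[-0.1,-0.9,0],[0,0,0],1],[[-0.1,-0.9,0],[0,0,0],1],[[-0.1,-0.9,0],[0,0,0],1],[[-0.1,-0.9,0],[0,0,0],1],[[-0.1,-0.9,0],[0,0,0],1],[[-0.1,-0.6,0],[0,0,0],1],[[-0.05,-0.3,0],[0,0,0],1],[[0,0,0],[0,0,0],1],[[0,0,0],[0,0,0],1],[[0,0,0],[0,0,0],1]]'; python3 g.py .4533 .3724 .05 1.65
```

```text
time: 7.5
eef_pos: [0.4558, 0.3475, 0.1726]
orientation: [0.0, 1.0, 0.013, -0.0]
contact_force: [0.5, 0.3, -0.5]
opening: 0.364
gripper_force: 15.0
t 7.5 pos [0.4558 0.3475 0.1726] open 0.364 gf 15.0 F [ 0.5  0.3 -0.5] j6 2.15
turn [ 0.01   0.005 -0.032] shift_now [-0.046 -0.626  3.064] shift_after [-0.046 -0.624  3.064]
```

```bash
python3 -m creep '[[[-0.03,-0.4,0],[0,0,-0.03],1],[[-0.02,-0.23,0.2],[0,0,0],1],[[0,0,0.6],[0,0,0],1],[[0,0,0.7],[0,0,0],1],[[0,0,0.7],[0,0,0],1],[[0,0,0.5],[0,0,0],1],[[0,0,0.3],[0,0,0],1],[[0,0,0],[0,0,0],1],[[0,0,0],[0,0,0],1]]'; python3 g.py .4533 .3724 .0132 1.65; python3 - <<'E'
from h import *
c=cam("top"); f=c["frame"]; cv2.imwrite("pics/t2.png",cv2.resize(f[180:280,100:230],None,fx=5,fy=5,interpolation=cv2.INTER_CUBIC))
E
```

```text
time: 8.4
eef_pos: [0.4535, 0.3743, 0.053]
orientation: [-0.0, 1.0, 0.015, 0.0]
contact_force: [0.7, -0.1, -1.5]
opening: 0.358
gripper_force: 15.0
t 8.4 pos [0.4535 0.3743 0.053 ] open 0.358 gf 15.0 F [ 0.7 -0.1 -1.5] j6 2.19
turn [-0.004 -0.005  0.013] shift_now [-0.006  0.048  0.995] shift_after [-0.006  0.047  0.995]
```

View pics/t2.png

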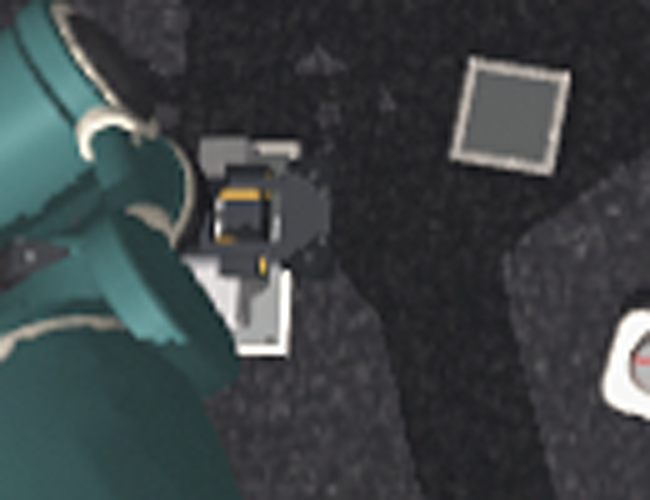

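The case hangs over the narrow nest, mostly hidden by the arm. Its ends at crop (225,150) and (220,290) are in line with the recess, so I'll lower it gently.

```bash
python3 -m creep '[[[0,0.04,0.2],[0,0,0],1],[[0,0,0.3],[0,0,0],1],[[0,0,0.2],[0,0,0],1],[[0,0,0.15],[0,0,0],1],[[0,0,0.1],[0,0,0],1],[[0,0,0],[0,0,0],1],[[0,0,0],[0,0,0],1]]'; python3 g.py .4533 .3724 .0132 1.65
```

```text
time: 9.15
eef_pos: [0.4532, 0.3724, 0.0147]
orientation: [0.0, 1.0, 0.015, -0.0]
contact_force: [0.4, -0.4, -0.7]
opening: 0.36
gripper_force: 15.0
t 9.15 pos [0.4532 0.3724 0.0147] open 0.36 gf 15.0 F [ 0.4 -0.4 -0.7] j6 2.19
turn [0.    0.001 0.013] shift_now [ 0.002 -0.001  0.037] shift_after [ 0.002 -0.001  0.037]
```

```bash
python3 -m creep '[[[0,0,0.03],[0,0,0],1],[[0,0,0.02],[0,0,0],1],[[0,0,0],[0,0,0],1]]'; python3 g.py .4533 .3724 .0132 1.65
```

```text
time: 9.45
eef_pos: [0.4535, 0.3725, 0.0132]
orientation: [-0.0, 1.0, 0.015, 0.0]
contact_force: [-0.2, -0.1, 1.3]
opening: 0.363
gripper_force: 15.0
t 9.45 pos [0.4535 0.3725 0.0132] open 0.363 gf 15.0 F [-0.2 -0.1  1.3] j6 2.19
turn [-0.006 -0.009  0.013] shift_now [-0.004  0.002 -0.001] shift_after [-0.004  0.002 -0.001]
```

```bash
python3 -m creep '[[[0,0,0],[0,0,0],0.2],[[0,0,0],[0,0,0],-0.2],[[0,0,0],[0,0,0],-1],[[0,0,0],[0,0,0],-1],[[0,0,-0.2],[0,0,0],-1],[[0,0,-0.5],[0,0,0],-1],[[0,0,-0.8],[0,0,0],-1],[[0,0,-0.9],[0,0,0],-1],[[0,0,-0.9],[0,0,0],-1],[[0,0,-0.7],[0,0,0],-1]]';  python3 -m creep '[[[0,0.6,0],[0,0,0.7],-1],[[0,0.9,0],[0,0,0.7],-1],[[0,0.9,0],[0,0,0.7],-1],[[0.1,0.9,0],[0,0,0],-1],[[0.2,0.9,0],[0,0,0],-1],[[0.2,0.9,0],[0,0,0],-1],[[0.2,0.9,0],[0,0,0],-1],[[0.2,0.5,0],[0,0,0],-1],[[0,0.3,0],[0,0,0],-1],[[0,0,0],[0,0,0],-1]]'; python3 g.py .4889 -.1923 .17 -6.5; python3 - <<'E'
from h import *
c=cam("top"); f=c["frame"]; P=cloud(c)
cv2.imwrite("pics/t3.png",cv2.resize(f[150:270,120:400],None,fx=2.8,fy=2.8,interpolation=cv2.INTER_CUBIC))
Q=P[165:250,295:350].reshape(-1,3)
for a,b,lo,hi in((.07,.09,0,.535),(.07,.09,.535,1),(.03,.05,0,1)):
    s=Q[(Q[:,2]>a)&(Q[:,2]<b)&(Q[:,0]>lo)&(Q[:,0]<hi)]
    print(len(s),np.median(s[:,2]),cv2.minAreaRect((s[:,:2]*1000).astype(np.float32)),cv2.minEnclosingCircle((s[:,:2]*1000).astype(np.float32)))
N=P[180:280,125:180].reshape(-1,3); s=N[(N[:,2]>.025)&(N[:,2]<.045)]
print("case",len(s),np.median(s[:,2]),cv2.minAreaRect((s[:,:2]*1000).astype(np.float32)))
E
```

```text
time: 10.45
eef_pos: [0.4538, 0.3727, 0.176]
orientation: [-0.001, 1.0, 0.015, 0.001]
contact_force: [0.7, 0.1, -0.1]
opening: 0.997
gripper_force: 0.0
time: 11.45
eef_pos: [0.4658, 0.0964, 0.1731]
orientation: [-0.0, 0.998, -0.06, 0.0]
contact_force: [-0.1, -0.1, 0.7]
opening: 1.002
gripper_force: 0.0
t 11.45 pos [0.4658 0.0964 0.1731] open 1.002 gf 0.0 F [-0.1 -0.1  0.7] j6 1.84
turn [-0.001 -0.002 -0.082] shift_now [1.432 7.097 0.077] shift_after [1.391 7.105 0.077]
231 0.07926296873682448 ((487.68988037109375, -192.77406311035156), (48.14752960205078, 49.13692092895508), 83.92809295654297) ((488.1751708984375, -191.8833770751953), 31.334592819213867)
168 0.07930889241109174 ((578.7806396484375, -200.50692749023438), (44.78807067871094, 45.08686828613281), 29.60387420654297) ((579.340576171875, -201.2871856689453), 23.548824310302734)
544 0.03901464432283097 ((534.3576049804688, -197.6844024658203), (60.40637969970703, 181.7498016357422), 83.69723510742188) ((533.6519165039062, -197.560546875), 93.4649429321289)
case 374 0.03511353256897265 ((453.4761047363281, 372.88018798828125), (119.90498352050781, 32.59083938598633), 1.7584052085876465)
```

View pics/t3.png

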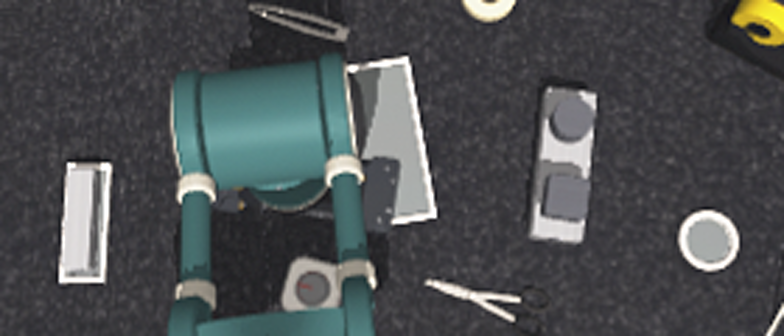

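The narrow case lies in its nest (crop (85,222)) with its top at about 35 mm and the right yaw, so it is fully down. The square tin is at (565,195) and the pot at (572,118), both undisturbed. Square tin next.

```bash
python3 -m creep '[[[0.1,0.5,0],[0,0,-0.08],-1],[[0.2,0.9,0],[0,0,0],-1],[[0.2,0.9,0],[0,0,0],-1],[[0.2,0.9,0],[0,0,0],-1],[[0.2,0.9,0],[0,0,0],-1],[[0.2,0.9,0],[0,0,0],-1],[[0.2,0.9,0],[0,0,0],-1],[[0.1,0.7,0],[0,0,0],-1],[[0,0.4,0],[0,0,0],-1],[[0,0,0],[0,0,0],-1]]'; python3 -m creep '[[[0,0,0],[0,0,0],-1]]'; python3 g.py .488 -.1925 .05 -6.5
```

```text
time: 12.5
eef_pos: [0.4906, -0.1876, 0.1726]
orientation: [-0.0, 0.998, -0.056, -0.0]
contact_force: [0.1, 0.2, 0.2]
opening: 1.002
gripper_force: 0.0
time: 12.6
eef_pos: [0.4903, -0.1859, 0.1724]
orientation: [-0.001, 0.998, -0.056, -0.0]
contact_force: [0.9, -0.1, 0.2]
opening: 1.003
gripper_force: 0.0
t 12.6 pos [ 0.4903 -0.1859  0.1724] open 1.003 gf 0.0 F [ 0.9 -0.1  0.2] j6 1.27
turn [-0.016  0.01   0.033] shift_now [-0.037  0.174  3.061] shift_after [-0.039  0.171  3.061]
```

```bash
python3 -m creep '[[[-0.04,0.17,0.2],[0,0,0],-1],[[0,0,0.5],[0,0,0],-1],[[0,0,0.7],[0,0,0],-1],[[0,0,0.7],[0,0,0],-1],[[0,0,0.5],[0,0,0],-1],[[0,0,0.36],[0,0,0],-1],[[0,0,0.1],[0,0,0],-1],[[0,0,0],[0,0,0],-1],[[0,0,0],[0,0,0],-1]]'; python3 g.py .488 -.1925 .05 -6.5
```

```text
time: 13.5
eef_pos: [0.4889, -0.1939, 0.0513]
orientation: [0.0, 0.998, -0.056, 0.001]
contact_force: [0.3, 0.2, -0.2]
opening: 1.002
gripper_force: 0.0
t 13.5 pos [ 0.4889 -0.1939  0.0513] open 1.002 gf 0.0 F [ 0.3  0.2 -0.2] j6 1.26
turn [ 0.008 -0.024  0.034] shift_now [-0.028 -0.033  0.032] shift_after [-0.028 -0.033  0.032]
```

```bash
python3 -m creep '[[[-0.02,-0.03,0.02],[0,0,0],-0.5],[[0,0,0],[0,0,0],-0.3],[[0,0,0],[0,0,0],-0.15],[[0,0,0],[0,0,0],0],[[0,0,0],[0,0,0],0.3],[[0,0,0],[0,0,0],1],[[0,0,0],[0,0,0],1],[[0,0,0],[0,0,0],1]]' 15; python3 g.py .488 -.1925 .05 -6.5;  python3 -m creep '[[[0,0,-0.1],[0,0,0],1],[[0,0,-0.3],[0,0,0],1],[[0,0,-0.5],[0,0,0],1],[[0,0,-0.7],[0,0,0],1],[[0,0,-0.7],[0,0,0],1],[[0,0,-0.5],[0,0,0],1],[[0,0,-0.2],[0,0,0],1],[[0,0,0],[0,0,0],1]]'; python3 g.py .547 .2048 .15 -7.3
```

```text
time: 14.3
eef_pos: [0.4875, -0.1925, 0.0497]
orientation: [0.0, 0.998, -0.056, 0.0]
contact_force: [-0.0, -0.1, 1.8]
opening: 0.541
gripper_force: 14.9
t 14.3 pos [ 0.4875 -0.1925  0.0497] open 0.541 gf 14.9 F [-0.  -0.1  1.8] j6 1.26
turn [ 0.002 -0.002  0.031] shift_now [ 0.013 -0.002 -0.009] shift_after [ 0.013 -0.002 -0.009]
time: 15.1
eef_pos: [0.4883, -0.1928, 0.1713]
orientation: [0.001, 0.998, -0.056, 0.002]
contact_force: [-0.4, 0.5, -1.6]
opening: 0.547
gripper_force: 14.9
t 15.1 pos [ 0.4883 -0.1928  0.1713] open 0.547 gf 14.9 F [-0.4  0.5 -1.6] j6 1.26
turn [ 0.013 -0.046  0.23 ] shift_now [  0.351 -10.042   0.524] shift_after [  0.191 -10.046   0.533]
```

```bash
python3 -m creep '[[[0,-0.4,0],[0,0,0.23],1],[[0.02,-0.8,0],[0,0,0],1],[[0.02,-0.9,0],[0,0,0],1],[[0.02,-0.9,0],[0,0,0],1],[[0.02,-0.9,0],[0,0,0],1],[[0.02,-0.9,0],[0,0,0],1],[[0.02,-0.9,0],[0,0,0],1],[[0.02,-0.9,0],[0,0,0],1],[[0.02,-0.9,0],[0,0,0],1],[[0.02,-0.9,0],[0,0,0],1]]';python3 -m creep '[[[0,-0.8,0],[0,0,0],1],[[0,-0.4,0],[0,0,0],1],[[0,0,0],[0,0,0],1],[[0,0,0],[0,0,0],1]]'; python3 g.py .547 .2048 .03 -7.3
```

```text
time: 16.1
eef_pos: [0.5357, 0.1412, 0.1676]
orientation: [0.0, 0.998, -0.064, -0.002]
contact_force: [0.5, -0.9, -0.7]
opening: 0.544
gripper_force: 14.9
time: 16.5
eef_pos: [0.5423, 0.1868, 0.1684]
orientation: [0.001, 0.998, -0.063, -0.001]
contact_force: [-0.1, 0.4, -1.9]
opening: 0.544
gripper_force: 14.9
t 16.5 pos [0.5423 0.1868 0.1684] open 0.544 gf 14.9 F [-0.1  0.4 -1.9] j6 1.99
turn [0.024 0.025 0.01 ] shift_now [ 0.065 -0.468  3.46 ] shift_after [ 0.058 -0.462  3.461]
```

```bash
python3 -m creep '[[[0.06,-0.46,0.2],[0.02,0.02,0],1],[[0,0,0.5],[0,0,0],1],[[0,0,0.7],[0,0,0],1],[[0,0,0.7],[0,0,0],1],[[0,0,0.6],[0,0,0],1],[[0,0,0.4],[0,0,0],1],[[0,0,0.2],[0,0,0],1],[[0,0,0],[0,0,0],1],[[0,0,0],[0,0,0],1]]'; python3 g.py .547 .2048 .0122 -7.3; python3 - <<'E'
from h import *
c=cam("scene"); cv2.imwrite("pics/s4.png",cv2.resize(c["frame"][140:240,140:300],None,fx=4,fy=4,interpolation=cv2.INTER_CUBIC))
E
```

```text
time: 17.4
eef_pos: [0.5489, 0.2058, 0.0384]
orientation: [-0.001, 0.998, -0.064, 0.001]
contact_force: [-0.6, -0.1, -0.8]
opening: 0.546
gripper_force: 14.9
t 17.4 pos [0.5489 0.2058 0.0384] open 0.546 gf 14.9 F [-0.6 -0.1 -0.8] j6 2.01
turn [-0.03  -0.04  -0.005] shift_now [-0.045  0.032  0.654] shift_after [-0.044  0.031  0.654]
```

View pics/s4.png

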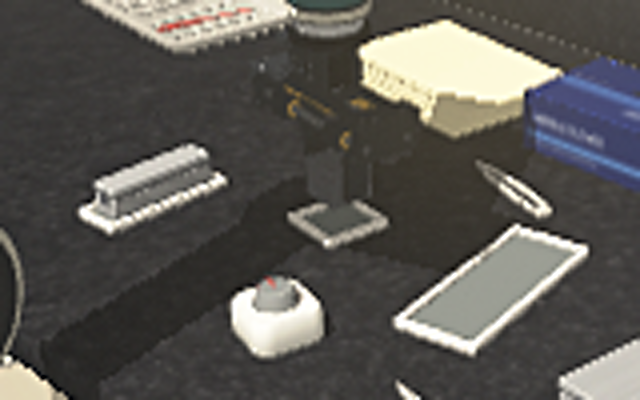

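The gripper hangs over the square nest (crop (338,220)) and stays clear of the timer and the yellow pad. I'll lower it.

```bash
python3 -m creep '[[[-0.04,0.03,0.15],[-0.02,-0.03,0],1],[[0,0,0.2],[0,0,0],1],[[0,0,0.15],[0,0,0],1],[[0,0,0.1],[0,0,0],1],[[0,0,0],[0,0,0],1],[[0,0,0],[0,0,0],1]]'; python3 g.py .547 .2048 .0122 -7.3
```

```text
time: 18.05
eef_pos: [0.5461, 0.2047, 0.0133]
orientation: [0.0, 0.998, -0.064, -0.001]
contact_force: [0.5, 0.3, -0.3]
opening: 0.544
gripper_force: 14.9
t 18.05 pos [0.5461 0.2047 0.0133] open 0.544 gf 14.9 F [ 0.5  0.3 -0.3] j6 2.01
turn [0.003 0.016 0.   ] shift_now [ 0.021 -0.006  0.027] shift_after [ 0.021 -0.006  0.027]
```

```bash
python3 -m creep '[[[0.02,0,0.03],[0,0,0],1],[[0,0,0.02],[0,0,0],1],[[0,0,0],[0,0,0],1]]'; python3 g.py .547 .2048 .0122 -7.3;  python3 -m creep '[[[0,0,0],[0,0,0],0],[[0,0,0],[0,0,0],-0.4],[[0,0,0],[0,0,0],-1],[[0,0,0],[0,0,0],-1],[[0,0,-0.2],[0,0,0],-1],[[0,0,-0.5],[0,0,0],-1],[[0,0,-0.8],[0,0,0],-1],[[0,0,-0.9],[0,0,0],-1],[[0,0,-0.9],[0,0,0],-1],[[0,0,-0.6],[0,0,0],-1]]'; python3 g.py .5797 -.202 .17 -6.5
```

```text
time: 18.35
eef_pos: [0.5474, 0.2046, 0.0121]
orientation: [-0.0, 0.998, -0.064, -0.0]
contact_force: [-1.7, -0.7, 3.2]
opening: 0.547
gripper_force: 14.9
t 18.35 pos [0.5474 0.2046 0.0121] open 0.547 gf 14.9 F [-1.7 -0.7  3.2] j6 2.01
turn [-0.002  0.004  0.   ] shift_now [-0.009 -0.003 -0.001] shift_after [-0.009 -0.003 -0.001]
time: 19.35
eef_pos: [0.5484, 0.205, 0.1712]
orientation: [-0.001, 0.998, -0.064, 0.002]
contact_force: [0.6, -0.3, 0.1]
opening: 0.996
gripper_force: 0.0
t 19.35 pos [0.5484 0.205  0.1712] open 0.996 gf 0.0 F [ 0.6 -0.3  0.1] j6 2.01
turn [-0.025 -0.043 -0.199] shift_now [2.07  9.993 0.019] shift_after [ 1.93 10.02  0.03]
```

```bash
python3 -m creep '[[[0.1,0.5,0],[0,0,-0.2],-1],[[0.2,0.9,0],[0,0,0],-1],[[0.2,0.9,0],[0,0,0],-1],[[0.2,0.9,0],[0,0,0],-1],[[0.2,0.9,0],[0,0,0],-1],[[0.2,0.9,0],[0,0,0],-1],[[0.2,0.9,0],[0,0,0],-1],[[0.2,0.9,0],[0,0,0],-1],[[0.2,0.9,0],[0,0,0],-1],[[0.2,0.9,0],[0,0,0],-1]]'; python3 -m creep '[[[0.03,0.7,0],[0,0,0],-1],[[0,0.5,0],[0,0,0],-1],[[0,0.2,0],[0,0,0],-1],[[0,0,0],[0,0,0],-1],[[0,0,0],[0,0,0],-1]]'; python3 g.py .5797 -.202 .05 -6.5;python3 - <<'E'
from h import *
c=cam("top"); P=cloud(c)
N=P[180:225,180:225].reshape(-1,3); s=N[(N[:,2]>.03)&(N[:,2]<.055)]
print("sq",len(s),np.median(s[:,2]),cv2.minAreaRect((s[:,:2]*1000).astype(np.float32)))
E
```

```text
time: 20.35
eef_pos: [0.5835, -0.1474, 0.1681]
orientation: [0.0, 0.998, -0.057, 0.0]
contact_force: [0.3, 0.7, 0.2]
opening: 1.001
gripper_force: 0.0
time: 20.85
eef_pos: [0.5783, -0.2009, 0.1675]
orientation: [-0.0, 0.998, -0.057, -0.0]
contact_force: [1.0, -0.1, -0.6]
opening: 0.997
gripper_force: 0.0
t 20.85 pos [ 0.5783 -0.2009  0.1675] open 0.997 gf 0.0 F [ 1.  -0.1 -0.6] j6 1.31
turn [-0.008  0.011  0.001] shift_now [0.041 0.025 2.938] shift_after [0.039 0.024 2.939]
sq 213 0.04144300217831387 ((547.3313598632812, 204.62628173828125), (48.24605178833008, 48.07331848144531), 82.61192321777344)
```

Square tin is seated (top at about 42 mm, centred). Now the pot.

```bash
python3 -m creep '[[[0.03,0.02,0.2],[0,0,0],-1],[[0,0,0.5],[0,0,0],-1],[[0,0,0.7],[0,0,0],-1],[[0,0,0.7],[0,0,0],-1],[[0,0,0.5],[0,0,0],-1],[[0,0,0.25],[0,0,0],-1],[[0,0,0.07],[0,0,0],-1],[[0,0,0],[0,0,0],-1],[[0,0,0],[0,0,0],-1]]'; python3 g.py .5797 -.202 .05 -6.5
```

```text
time: 21.8
eef_pos: [0.5804, -0.2028, 0.0519]
orientation: [0.0, 0.998, -0.057, 0.001]
contact_force: [0.6, -0.2, 0.2]
opening: 1.001
gripper_force: 0.0
t 21.8 pos [ 0.5804 -0.2028  0.0519] open 1.001 gf 0.0 F [ 0.6 -0.2  0.2] j6 1.31
turn [ 0.008 -0.021  0.004] shift_now [-0.019 -0.017  0.048] shift_after [-0.019 -0.017  0.048]
```

```bash
python3 -m creep '[[[-0.01,-0.01,0.04],[0,0,0],-0.5],[[0,0,0],[0,0,0],-0.3],[[0,0,0],[0,0,0],-0.15],[[0,0,0],[0,0,0],0],[[0,0,0],[0,0,0],0.3],[[0,0,0],[0,0,0],1],[[0,0,0],[0,0,0],1],[[0,0,0],[0,0,0],1]]' 18; python3 g.py .5797 -.202 .05 -6.5;  python3 -m creep '[[[0,0,-0.1],[0,0,0],1],[[0,0,-0.3],[0,0,0],1],[[0,0,-0.5],[0,0,0],1],[[0,0,-0.7],[0,0,0],1],[[0,0,-0.5],[0,0,0],1],[[0,0,-0.2],[0,0,0],1],[[0,0,0],[0,0,0],1],[[0,0,0],[0,0,0],1]]'; python3 g.py .452 -.3745 .14 -6.5
```

```text
time: 22.6
eef_pos: [0.579, -0.2021, 0.0492]
orientation: [-0.0, 0.998, -0.057, -0.0]
contact_force: [-0.1, 0.9, 1.5]
opening: 0.538
gripper_force: 18.0
t 22.6 pos [ 0.579  -0.2021  0.0492] open 0.538 gf 18.0 F [-0.1  0.9  1.5] j6 1.31
turn [-0.001  0.01  -0.001] shift_now [ 0.018 -0.005 -0.021] shift_after [ 0.018 -0.005 -0.021]
time: 23.4
eef_pos: [0.5784, -0.2019, 0.1404]
orientation: [-0.0, 0.998, -0.057, -0.001]
contact_force: [0.0, 0.4, -1.0]
opening: 0.539
gripper_force: 18.0
t 23.4 pos [ 0.5784 -0.2019  0.1404] open 0.539 gf 18.0 F [ 0.   0.4 -1. ] j6 1.31
turn [-0.004  0.025  0.   ] shift_now [-2.652  4.645  0.013] shift_after [-2.652  4.645  0.01 ]
```

```bash
python3 -m creep '[[[-0.2,0.35,0],[0,0,0],1],[[-0.4,0.7,0],[0,0,0],1],[[-0.45,0.8,0],[0,0,0],1],[[-0.45,0.8,0],[0,0,0],1],[[-0.45,0.8,0],[0,0,0],1],[[-0.4,0.7,0],[0,0,0],1],[[-0.3,0.5,0],[0,0,0],1],[[0,0,0],[0,0,0],1],[[0,0,0],[0,0,0],1]]'; python3 g.py .452 -.3745 .03 -6.5
```

```text
time: 24.3
eef_pos: [0.4512, -0.375, 0.1399]
orientation: [-0.001, 0.998, -0.058, -0.001]
contact_force: [-0.1, 0.1, -1.8]
opening: 0.539
gripper_force: 18.0
t 24.3 pos [ 0.4512 -0.375   0.1399] open 0.539 gf 18.0 F [-0.1  0.1 -1.8] j6 0.95
turn [-0.023  0.035 -0.029] shift_now [ 0.024 -0.01   2.747] shift_after [ 0.018 -0.014  2.747]
```

```bash
python3 -m creep '[[[0.02,0,0.2],[-0.02,0.03,0],1],[[0,0,0.5],[0,0,0],1],[[0,0,0.7],[0,0,0],1],[[0,0,0.6],[0,0,0],1],[[0,0,0.4],[0,0,0],1],[[0,0,0.2],[0,0,0],1],[[0,0,0],[0,0,0],1],[[0,0,0],[0,0,0],1]]'; python3 g.py .452 -.3745 .0117 -6.5; python3 - <<'E'
from h import *
c=cam("scene"); cv2.imwrite("pics/s5.png",cv2.resize(c["frame"][200:310,270:410],None,fx=4,fy=4,interpolation=cv2.INTER_CUBIC))
E
```

```text
time: 25.1
eef_pos: [0.4543, -0.3754, 0.0378]
orientation: [0.001, 0.998, -0.056, 0.001]
contact_force: [-0.2, 0.2, -0.7]
opening: 0.541
gripper_force: 18.0
t 25.1 pos [ 0.4543 -0.3754  0.0378] open 0.541 gf 18.0 F [-0.2  0.2 -0.7] j6 0.95
turn [ 0.029 -0.034  0.007] shift_now [-0.061 -0.017  0.652] shift_after [-0.059 -0.016  0.652]
```

View pics/s5.png

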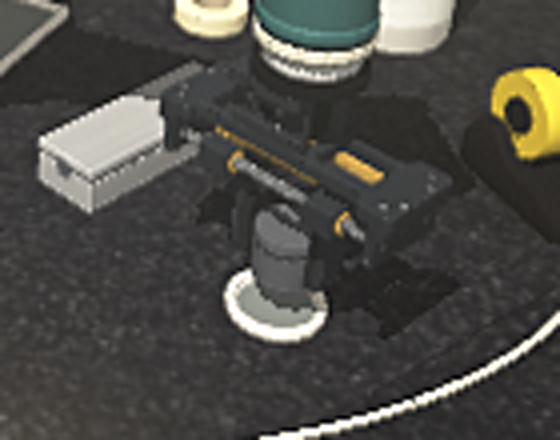

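The pot hangs upright over the round nest (crop (278,290)). Lowering.

```bash
python3 -m creep '[[[-0.04,-0.02,0.15],[0.02,-0.03,0],1],[[0,0,0.2],[0,0,0],1],[[0,0,0.15],[0,0,0],1],[[0,0,0.1],[0,0,0],1],[[0,0,0],[0,0,0],1],[[0,0,0],[0,0,0],1]]'; python3 g.py .452 -.3745 .0117 -6.5
```

```text
time: 25.75
eef_pos: [0.4519, -0.3741, 0.0129]
orientation: [-0.0, 0.998, -0.057, -0.001]
contact_force: [0.4, 0.3, -1.2]
opening: 0.539
gripper_force: 18.0
t 25.75 pos [ 0.4519 -0.3741  0.0129] open 0.539 gf 18.0 F [ 0.4  0.3 -1.2] j6 0.95
turn [-0.004  0.015 -0.001] shift_now [0.003 0.009 0.03 ] shift_after [0.003 0.009 0.03 ]
```

```bash
python3 -m creep '[[[0,0,0.03],[0,0,0],1],[[0,0,0.02],[0,0,0],1],[[0,0,0],[0,0,0],1]]'; python3 g.py .452 -.3745 .0117 -6.5;  python3 -m creep '[[[0,0,0],[0,0,0],0],[[0,0,0],[0,0,0],-0.4],[[0,0,0],[0,0,0],-1],[[0,0,0],[0,0,0],-1],[[0,0,-0.2],[0,0,0],-1],[[0,0,-0.5],[0,0,0],-1],[[0,0,-0.8],[0,0,0],-1],[[0,0,-0.8],[0,0,0],-1],[[0,0,-0.6],[0,0,0],-1],[[0,0,0],[0,0,0],-1]]'; python3 - <<'E'
from h import *
for n in("top","scene"):
    c=cam(n); P=cloud(c).reshape(-1,3)
    for nm,x,y,r,lo,hi in(("long",.534,-.197,.13,.03,.05),("pot",.452,-.3745,.05,.03,.055)):
        s=P[(P[:,2]>lo)&(P[:,2]<hi)&(np.hypot(P[:,0]-x,P[:,1]-y)<r)]
        if len(s)>5: print(n,nm,len(s),np.median(s[:,2]),cv2.minAreaRect((s[:,:2]*1000).astype(np.float32)))
E
python3 g.py .5344 -.1977 .15 -6.4
```

```text
time: 26.05
eef_pos: [0.4523, -0.3744, 0.0117]
orientation: [0.0, 0.998, -0.057, -0.0]
contact_force: [-1.6, 0.9, 1.6]
opening: 0.539
gripper_force: 18.0
t 26.05 pos [ 0.4523 -0.3744  0.0117] open 0.539 gf 18.0 F [-1.6  0.9  1.6] j6 0.95
turn [ 0.004  0.004 -0.   ] shift_now [-0.006  0.004 -0.001] shift_after [-0.006  0.004 -0.001]
time: 27.05
eef_pos: [0.4547, -0.3765, 0.1323]
orientation: [0.003, 0.998, -0.057, 0.003]
contact_force: [-0.6, -0.8, 0.4]
opening: 0.995
gripper_force: 0.0
top long 977 0.03918291660598827 ((534.0664672851562, -197.78326416015625), (61.15037155151367, 181.0479736328125), 83.71871185302734)
top pot 55 0.04189424240784567 ((446.3016662597656, -377.8084411621094), (27.952619552612305, 44.31747055053711), 43.63612365722656)
scene long 688 0.04319189935430201 ((533.5607299804688, -198.730224609375), (60.936431884765625, 179.13034057617188), 82.89689636230469)
scene pot 223 0.0450074029323303 ((453.21533203125, -374.7051086425781), (47.66634750366211, 45.904903411865234), 53.55717849731445)
t 27.15 pos [ 0.4524 -0.3745  0.1278] open 1.001 gf 0.0 F [-0.1  0.1 -0.9] j6 0.95
turn [ 0.014 -0.009 -0.024] shift_now [ 1.537 -4.622 -0.557] shift_after [ 1.544 -4.62  -0.554]
```

Pot seated; long tin at (0.534, -0.198), yaw -6.3°.

```bash
python3 -m creep '[[[0.1,-0.3,-0.1],[0,0,0],-1],[[0.25,-0.75,-0.1],[0,0,0],-1],[[0.3,-0.9,0],[0,0,0],-1],[[0.3,-0.9,0],[0,0,0],-1],[[0.3,-0.9,0],[0,0,0],-1],[[0.2,-0.6,0],[0,0,0],-1],[[0.09,-0.27,0],[0,0,0],-1],[[0,0,0],[0,0,0],-1],[[0,0,0],[0,0,0],-1]]'; python3 g.py .5340 -.1978 .012 -6.3
```

```text
time: 28.05
eef_pos: [0.5336, -0.1976, 0.1343]
orientation: [-0.0, 0.998, -0.056, -0.001]
contact_force: [-0.1, 0.0, 0.1]
opening: 1.002
gripper_force: 0.0
t 28.05 pos [ 0.5336 -0.1976  0.1343] open 1.002 gf 0.0 F [-0.1  0.   0.1] j6 1.29
turn [ 0.001  0.032 -0.042] shift_now [1.700e-02 2.000e-03 3.057e+00] shift_after [1.000e-02 3.000e-03 3.057e+00]
```

```bash
python3 -m creep '[[[0.01,0,0.2],[0,0.02,-0.04],-1],[[0,0,0.5],[0,0,0],-1],[[0,0,0.7],[0,0,0],-1],[[0,0,0.7],[0,0,0],-1],[[0,0,0.5],[0,0,0],-1],[[0,0,0.3],[0,0,0],-1],[[0,0,0.13],[0,0,0],-1],[[0,0,0],[0,0,0],-1],[[0,0,0],[0,0,0],-1]]'; python3 g.py .5340 -.1978 .012 -6.3
```

```text
time: 28.95
eef_pos: [0.5355, -0.1982, 0.0147]
orientation: [0.0, 0.998, -0.055, 0.001]
contact_force: [-0.1, 0.7, 0.5]
opening: 1.003
gripper_force: 0.0
t 28.95 pos [ 0.5355 -0.1982  0.0147] open 1.003 gf 0.0 F [-0.1  0.7  0.5] j6 1.28
turn [ 0.007 -0.032 -0.016] shift_now [-0.038 -0.007  0.069] shift_after [-0.038 -0.007  0.069]
```

```bash
python3 -m creep '[[[-0.02,0,0.04],[0,0,0],-0.6],[[0,0,0],[0,0,0],-0.4],[[0,0,0],[0,0,0],-0.2],[[0,0,0],[0,0,0],0.2],[[0,0,0],[0,0,0],1],[[0,0,0],[0,0,0],1],[[0,0,0],[0,0,0],1],[[0,0,0],[0,0,0],1]]' 35; python3 g.py .5340 -.1978 .012 -6.3;  python3 -m creep '[[[0,0,-0.1],[0,0,0],1],[[0,0,-0.3],[0,0,0],1],[[0,0,-0.5],[0,0,0],1],[[0,0,-0.5],[0,0,0],1],[[0,0,-0.4],[0,0,0],1],[[0,0,-0.2],[0,0,0],1],[[0,0,0],[0,0,0],1],[[0,0,0],[0,0,0],1]]'; python3 g.py .5624 .0115 .09 11.1
```

```text
time: 29.75
eef_pos: [0.5342, -0.1976, 0.0127]
orientation: [0.0, 0.998, -0.055, 0.001]
contact_force: [-1.9, 1.4, 5.3]
opening: 0.683
gripper_force: 35.0
t 29.75 pos [ 0.5342 -0.1976  0.0127] open 0.683 gf 35.0 F [-1.9  1.4  5.3] j6 1.28
turn [ 0.001 -0.016 -0.009] shift_now [-0.004  0.006  0.017] shift_after [-0.004  0.006  0.017]
time: 30.55
eef_pos: [0.5334, -0.1973, 0.0918]
orientation: [-0.0, 0.998, -0.055, -0.0]
contact_force: [-0.4, 0.3, -1.6]
opening: 0.679
gripper_force: 35.0
t 30.55 pos [ 0.5334 -0.1973  0.0918] open 0.679 gf 35.0 F [-0.4  0.3 -1.6] j6 1.28
turn [-3.00e-03  0.00e+00 -4.36e+00] shift_now [ 0.144 -5.269  0.046] shift_after [ 1.716 -4.984  0.045]
```

```bash
python3 -m creep '[[[0,0,0],[0,0,-0.3],1],[[0,0,0],[0,0,-0.7],1],[[0,0,0],[0,0,-0.8],1],[[0,0,0],[0,0,-0.8],1],[[0,0,0],[0,0,-0.8],1],[[0,0,0],[0,0,-0.6],1],[[0,0,0],[0,0,-0.36],1],[[0,0,0],[0,0,0],1]]';  python3 -m creep '[[[0.1,-0.3,0],[0,0,0],1],[[0.22,-0.64,0],[0,0,0],1],[[0.27,-0.78,0],[0,0,0],1],[[0.27,-0.78,0],[0,0,0],1],[[0.27,-0.78,0],[0,0,0],1],[[0.27,-0.78,0],[0,0,0],1],[[0.21,-0.62,0],[0,0,0],1],[[0.1,-0.3,0],[0,0,0],1],[[0,0,0],[0,0,0],1],[[0,0,0],[0,0,0],1]]'; python3 g.py .5624 .0115 .03 11.1
```

```text
time: 31.35
eef_pos: [0.5333, -0.1973, 0.0914]
orientation: [-0.0, 0.995, 0.097, -0.0]
contact_force: [0.4, 0.1, -2.9]
opening: 0.68
gripper_force: 35.0
time: 32.35
eef_pos: [0.5624, 0.0109, 0.0922]
orientation: [0.0, 0.995, 0.097, 0.0]
contact_force: [0.2, -0.3, -2.5]
opening: 0.676
gripper_force: 35.0
t 32.35 pos [0.5624 0.0109 0.0922] open 0.676 gf 35.0 F [ 0.2 -0.3 -2.5] j6 1.35
turn [ 0.009 -0.003  0.009] shift_now [ 0.002 -0.016  1.554] shift_after [ 0.002 -0.015  1.554]
```

```bash
python3 -m creep '[[[0,-0.01,0.2],[0,0,0],1],[[0,0,0.4],[0,0,0],1],[[0,0,0.4],[0,0,0],1],[[0,0,0.3],[0,0,0],1],[[0,0,0.2],[0,0,0],1],[[0,0,0],[0,0,0],1],[[0,0,0],[0,0,0],1]]'; python3 g.py .5624 .0115 .0152 11.1; python3 - <<'E'
from h import *
c=cam("top"); cv2.imwrite("pics/t6.png",cv2.resize(c["frame"][150:260,200:330],None,fx=5,fy=5,interpolation=cv2.INTER_CUBIC))
E
```

```text
time: 33.05
eef_pos: [0.5628, 0.0112, 0.0323]
orientation: [0.0, 0.995, 0.096, 0.0]
contact_force: [-0.8, 0.7, -1.8]
opening: 0.676
gripper_force: 35.0
t 33.05 pos [0.5628 0.0112 0.0323] open 0.676 gf 35.0 F [-0.8  0.7 -1.8] j6 1.35
turn [ 0.003 -0.01  -0.007] shift_now [-0.008 -0.009  0.428] shift_after [-0.008 -0.009  0.428]
```

View pics/t6.png

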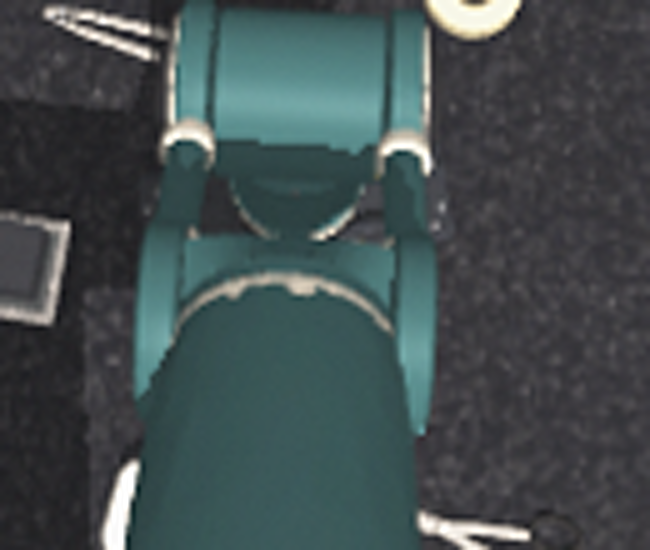

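The arm covers the nest from above, so this view shows nothing useful. I'll lower by the measured pose and watch the force.

```bash
python3 -m creep '[[[-0.01,-0.01,0.1],[0,0,0],1],[[0,0,0.12],[0,0,0],1],[[0,0,0.1],[0,0,0],1],[[0,0,0.08],[0,0,0],1],[[0,0,0.03],[0,0,0],1],[[0,0,0],[0,0,0],1],[[0,0,0],[0,0,0],1]]'; python3 g.py .5624 .0115 .0152 11.1; python3 - <<'E'
from h import *
c=cam("scene"); cv2.imwrite("pics/s7.png",cv2.resize(c["frame"][150:250,200:340],None,fx=5,fy=5,interpolation=cv2.INTER_CUBIC))
E
```

```text
time: 33.8
eef_pos: [0.562, 0.0119, 0.0152]
orientation: [0.0, 0.995, 0.097, 0.0]
contact_force: [-1.9, 0.1, 1.7]
opening: 0.677
gripper_force: 35.0
t 33.8 pos [0.562  0.0119 0.0152] open 0.677 gf 35.0 F [-1.9  0.1  1.7] j6 1.35
turn [ 0.001 -0.005  0.001] shift_now [0.008 0.012 0.001] shift_after [0.008 0.012 0.001]
```

View pics/s7.png

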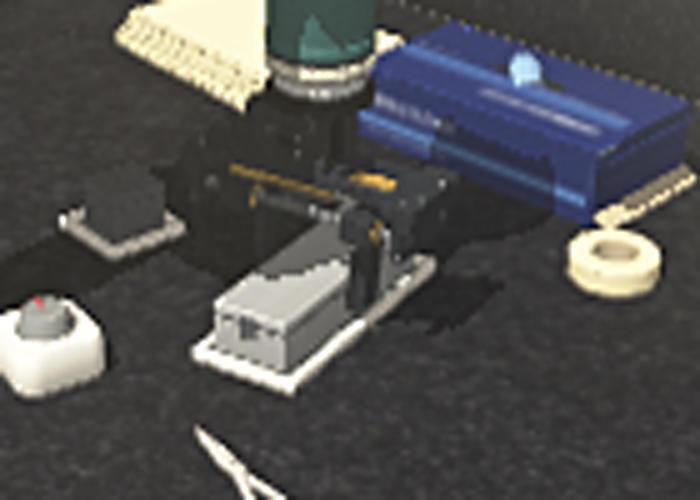

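The long tin sits inside its nest (crop (280,330)) and floor contact shows in the force. I'll release, retreat and verify.

```bash
python3 -m creep '[[[0,0,0],[0,0,0],-0.4],[[0,0,0],[0,0,0],-0.6],[[0,0,0],[0,0,0],-1],[[0,0,0],[0,0,0],-1],[[0,0,-0.2],[0,0,0],-1],[[0,0,-0.5],[0,0,0],-1],[[0,0,-0.8],[0,0,0],-1],[[0,0,-0.9],[0,0,0],-1],[[0,0,-0.9],[0,0,0],-1],[[0,0,-0.6],[0,0,0],-1]]';  python3 -m creep '[[[0,0.5,0],[0,0,0],-1],[[0,0.8,0],[0,0,0],-1],[[0,0.8,0],[0,0,0],-1],[[0,0.8,0],[0,0,0],-1],[[0,0.8,0],[0,0,0],-1],[[0,0.8,0],[0,0,0],-1],[[0,0.6,0],[0,0,0],-1],[[0,0.3,0],[0,0,0],-1],[[0,0,0],[0,0,0],-1],[[0,0,0],[0,0,0],-1]]'; python3 - <<'E'
from h import *
c=cam("top"); P=cloud(c).reshape(-1,3)
cv2.imwrite("pics/t8.png",cv2.resize(c["frame"][120:280,120:400],None,fx=2.8,fy=2.8,interpolation=cv2.INTER_CUBIC))
for nm,x,y,r,lo,hi in(("long",.5624,.0115,.12,.03,.055),("pot",.452,-.3745,.04,.03,.055),("sq",.547,.2048,.05,.03,.055),("case",.4533,.3724,.08,.025,.045)):
    s=P[(P[:,2]>lo)&(P[:,2]<hi)&(np.hypot(P[:,0]-x,P[:,1]-y)<r)]
    if len(s)>5: print(nm,len(s),np.percentile(s[:,2],[10,50,90]).round(4),cv2.minAreaRect((s[:,:2]*1000).astype(np.float32)))
E
```

```text
time: 34.85
eef_pos: [0.5634, 0.0118, 0.1749]
orientation: [0.0, 0.995, 0.097, 0.002]
contact_force: [0.5, 1.6, 0.2]
opening: 1.001
gripper_force: 0.0
time: 35.85
eef_pos: [0.6034, -0.1994, 0.1711]
orientation: [-0.0, 0.995, 0.097, 0.0]
contact_force: [0.0, 0.2, -0.4]
opening: 1.0
gripper_force: 0.0
long 955 [0.0386 0.0414 0.0443] ((561.3709716796875, 12.174354553222656), (179.852783203125, 60.002620697021484), 10.8046293258667)
pot 127 [0.039  0.042  0.0445] ((450.76214599609375, -378.18377685546875), (32.69208526611328, 46.790897369384766), 77.6187973022461)
sq 212 [0.0381 0.0411 0.0441] ((547.6702880859375, 204.60076904296875), (48.61204528808594, 48.336551666259766), 81.07276153564453)
case 378 [0.0319 0.0351 0.038 ] ((453.06060791015625, 373.06268310546875), (119.33741760253906, 33.470184326171875), 1.797437310218811)
```

View pics/t8.png

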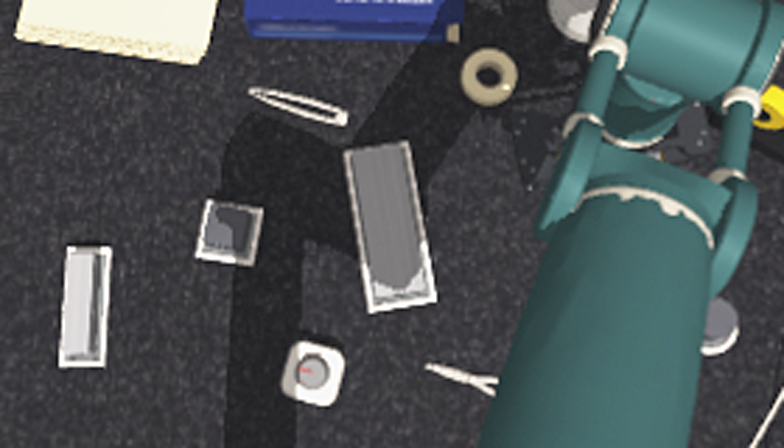

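All four tins are centred in their nests at the right heights. The narrow case is at (85,305), square tin at (230,232), long tin at (390,225) and pot at (715,325), partly hidden by the arm. The timer (313,373) and tape (489,76) have not moved.

```bash
python3 -c "
from h import *
print(order.sign_off())"
```

```text
the job is handed in; nothing more can be done
None
```

All four tins are upright and fully down in their matching stations, moved in the order asked; the timer and tape roll were left in place, and the job was handed in at about 36 s.

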